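Shut the soak tank's drain and hang the dip basket in it

TASK

Get the parts soak tank ready: first turn the drain valve's handle a quarter turn from along the pipe until it meets its stop across the pipe (shut). Then hang the wire basket, with its valve spring still in it, inside the tank by hooking its bent lip over the rim of the tank's left-hand wall (as the robot sees it), fully down on the rim, and let go.

Things in the scene. Friction and masses are not known exactly. Their poses are not given: they have to be found in the camera images.
- tank: Open-topped stainless soak tank, fixed to the bench, 170 (x) x 240 (y) x 155 mm high, walls 4 mm, floor 8 mm. Origin: centre of its underside, at bench height. -x is its front (towards the robot, turned up to 0.2 rad), +y its left-hand side. Drain pipe, 22 mm thick, runs along y in front: axis at x -120, z 50 mm, with the brass valve body (38 mm thick) at y -40 mm.
- left_rim (a point): Middle of the top of the tank's left-hand wall: x 0, y +118, z 155 mm in the tank's frame, axes as the tank's. The wall is 4 mm thick and runs along x for 170 mm.
- ledge_edge (a point): Middle of the front edge of the sheet ledge that juts forward from the tank's front rim over the pipe, x -114, z 148 mm in the tank's frame (lowest point of its turned-down edge; full tank width). A tool pointing straight down cannot get behind the open handle: come in tilted, gripper leaning towards the robot.
- valve_pivot (a point): Point on the valve's stem axis at mid-thickness of the handle, fixed to the tank, at x -140, y -40, z 79 mm in the tank's frame; axes as the tank's. The stem leans 35 degrees from vertical to the tank's front: direction (-0.574, 0, 0.819) in the tank's frame. The handle turns in the plane square to it, 35 mm from the pipe's axis.
- handle_mid (a point): Middle of the valve handle's black sleeve, 52 mm from the pivot. The sleeve is 14 mm wide (in the plane of turning), 9 mm thick, and reaches from 22 to 82 mm from the pivot. z axis = stem direction, y axis = from the pivot to the handle's end.
- drain_valve (a joint): Valve handle angle, rad. 0 = open: handle along the pipe, to the tank's +y. Grows as it swings out to the front and down (counter-clockwise from above); 1.571 = shut, at the hard stop: handle points to (-0.819, 0, -0.574) in the tank's frame. Stiff, about 0.18 N m (3.5 N at the sleeve), stays where left. Starts at 0 to 0.3.
- basket_grip (a point): Loose wire basket, about 0.25 kg, 90 (x) x 64 (y) mm, walls 60 mm high. This point: centre of the crossbar of its fixed arch handle, 125 mm above its underside. The bar runs along x, is 12 mm wide (y), 10 mm high, 88 mm free between its uprights. z is up. The bent lip is on the +y side.
- basket_hook (a point): Middle of the underside of the basket's bent lip, y +37, z -45 mm from basket_grip; same axes. The lip is an upside-down channel along x, 64 mm long, 10 mm wide inside; its outer leg hangs 25 mm down, then flares out 5 mm over 12 mm more; its inner leg is the basket's back. Hung fully down, this point lies on the top of the wall; the basket then may lean a few degrees.
- spring_center (a point): Centre of the steel valve spring, 30 mm across and 42 mm tall, 0.05 kg, standing loose in the basket on its 3 mm thick floor.

How it is judged:
On the way, in this order (a step that is already met when the one before it is completed fails the run):
1. the drain valve is turned to its shut stop (within 5 degrees) while the basket still stands on the bench (value of joint drain_valve above 1.484 rad and height (world z) of basket_grip below 0.14 m), for 0.2 s.
2. the basket's lip is over the left wall and down on the rim (z of basket_hook in the frame of tank between 0.15 and 0.163 m and y of basket_hook in the frame of tank between 0.109 and 0.127 m), for 0.2 s.
At the end, for the whole second after the job is handed in: The valve handle is within 5 degrees of its shut stop; the basket hangs inside the tank, released, its lip over the left wall (hook point within 9 mm of the wall's centre line, no more than 8 mm above the rim), leaning less than 12 degrees, and the spring is still in the basket (all of step 2 and value of joint drain_valve above 1.484 rad and x of basket_hook in the frame of tank between -0.06 and 0.06 m and y of basket_grip in the frame of tank below 0.105 m and angle between basket_grip's own z axis and vertical below 0.21 rad and horizontal distance between spring_center and basket_grip below 0.06 m and z of spring_center in the frame of basket_grip between -0.13 and -0.06 m); the robot touches nothing.
It also fails if it takes over 58 s, if anything falls off the work surface, if the arm or the gripper's body presses on something with over 40 N, if the wrist force passes 120 N, or if a joint passes its speed limit or range.

ROBOT

A 6-joint arm with a two-finger parallel gripper is mounted at the origin on a cart in front of the work surface, level with it; the furniture and walls round the work are solid. World frame = base frame: x ahead of the robot, y to its left, z up, the work surface at z = 0. Lengths are in m, angles in rad, forces in N, time in s.
With the tool pointing down it reaches from about 0.3 to 0.875 m from the base axis. Payload 6.4 kg.
Tool frame: the origin (TCP) lies between the finger pads; the fingertips stand r.tip_extent ahead of it and the grasp point (between the pads) lies 3 mm ahead of it (r.tip_extent is the distance from the TCP to the fingertips, in m); z points along the fingers, y is the direction in which the jaws open and shut (so a half turn about z gives the same grasp; the last joint's range is limited). The gripper opens to 88 mm and grips with 3 to 60 N. Pads are 18 mm wide; open, the fingers measure 123 mm over their backs; the gripper's body (75 mm by 187 mm) begins 45 mm behind the grasp point.
Start: joints at [-1.52, 0.181, 1.607, -0, 1.354, -0.206], TCP at [0.146, -0.556, 0.261] pointing down, gripper open.
Joint ranges: [-2.99, 2.99], [-0.89, 2.07], [0.3, 2.58], [-1.14, 4.28], [0, 2.63], [-3.12, 3.12]. Speed limits (rad/s): [2.57, 2.57, 3.01, 3.14, 3.14, 3.14].

INTERFACE

Orientations are given as [roll, pitch, yaw] about the fixed x, y, z axes, in that order (R = Rz(yaw) Ry(pitch) Rx(roll)).
In Python, from plant import get_obs, cams, r, spot_in, trace gives the robot as it stands.
- The arm moves only by the tool drive_tool, never from a script. Its argument "deltas" is a list of rows, each an object with "dp": the shift along the tool's x, y, z in mm, a list of three; "rot": the turn, a rotation vector about the tool's x, y, z in degrees, a list of three; "grip": the finger opening in mm, from 0 to 88.1. A call has 1 to 20 rows; each row shifts and turns the commanded pose from where the row before left it, along the tool's axes as they then stand; what a row does not reach is not made up. A row lasts 1/12 s, in which the tool goes at most 41.7 mm and 7.16 degrees, less where a joint would pass 70% of its speed; a pose out of reach is approached as far as the arm can. A call is refused whole if a number of a shift passes 41.7 or a number of a turn 7.16, either way. A call with a gripper value outside its range is refused whole. The fingers move at their own pace and stop on an object; "force" is the grip in N (left out, the last holds). Time passes only in rows, so rows that do not move let the fingers close. It gives the time, the measured TCP pose, the force and the opening at its end, in the units of the state.
- get_obs(): the state, without advancing time (a new reading comes with each control period).
- cams.camera(name): name is "scene" or "top"; returns a dict with "frame" (400x640x3 uint8, red, green, blue), "intrinsics" (3x3 intrinsics, pixels), "cam_to_world" (4x4, takes a point from camera to world coordinates). Camera axes: x right, y up, looking along -z (the intrinsics and any distortion apply to the point x, -y, -z); pixel columns grow to the right and rows downward; lengths in m; the calibration is good to about 2 mm. A picture is of the moment at which its call begins. There is no depth.
- r.sign_off(): hands the job in, once; it reports no verdict.
Trained networks look in the newest picture that a camera, given by its name, has taken for a name from the list of things; names that differ only in an ending like _2 or _b are one class to them, and where a whole thing is asked for, a point or a joint stands for the part that bears it (a point fixed in the world has none). Each returns a list of dicts, best first, with "confidence" (0 to 1); they miss things now and then, are a little off and sometimes report something else, mostly with a low value. They report only what shows in the picture. A call takes as long as a camera call.
- spot_in(camera, label): "rect" ([centre column, centre row, width, height] in pixels, round what is visible of it).
- trace(camera, label): "region" (400x640 bool, what is visible of it) and "rect" ([centre column, centre row, width, height] in pixels, round what is visible of it).
The state is a dict: "t": time; "joint_pos": joint angles; "joint_vel": joint speeds; "joint_torque": joint torques, N m; "tcp_pos": TCP position; "orientation": TCP orientation; "ft_force": force on the tool from outside, world axes, zero at the start; "torque": the same for the moment, N m; "grip_width": finger opening in m.
Only numpy, scipy, OpenCV 4.12 (cv2) and the standard library are available. Lean on these libraries where they do the work, as an engineer would, in place of code of your own. Each camera call takes 0.05 s, during which the arm holds its last target.

## Working session

There is one attempt and no reset: what is moved stays moved. The work goes in short steps, Python scripts to look and compute and a tool call to move; the robot and the scene stay as the last step left them, time stands still between calls to the robot, and variables do not carry over. Pictures are saved under pics/ and viewed, and the job is handed in when it is done.

Besides the shell and the picture viewer there is one more tool, called by a JSON object that holds its "fn" and its "kwargs", one argument or row to a line. drive_tool: Moves the arm, as the interface text tells. Its arguments: {"type":"object","properties":{"deltas":{"type":"array","items":{"type":"object","properties":{"dp":{"type":"array","items":{"type":"number"}},"rot":{"type":"array","items":{"type":"number"}},"grip":{"type":"number"}}}},"force":{"type":"number"}},"required":["deltas"]}

```bash
ls; mkdir -p pics; python3 - <<'E'
from plant import get_obs, cams, r, spot_in, trace
import cv2,numpy as np
print(get_obs(), r.tip_extent)
for n in ["scene","top"]:
    c=cams.camera(n); cv2.imwrite(f"pics/{n}0.png",c["frame"][:,:,::-1]); print(n,c["intrinsics"],c["cam_to_world"], c.keys())
    for l in ["tank","basket_grip","drain_valve","handle_mid","basket_hook","left_rim","valve_pivot","spring_center","ledge_edge"]:
        try: print(l,[(np.round(d["rect"],1).tolist(),round(d["confidence"],2)) for d in spot_in(n,l)[:2]])
        except Exception as e: print(l,e)
E
```

```text
pics
{'t': 0.0, 'joint_pos': array([-1.52026514e+00,  1.81538259e-01,  1.60800287e+00,  1.53842282e-05,
        1.35378960e+00, -2.06310803e-01]), 'joint_vel': array([ 0.00080399, -0.00141822, -0.00041137,  0.00199638, -0.00062764,
       -0.00089762]), 'joint_torque': array([-2.62817608e-03, -4.33872020e+01, -3.41845751e+01,  6.99635572e-02,
        3.87297466e-02, -1.56631045e-04]), 'tcp_pos': array([ 0.1460554 , -0.55562861,  0.25981415]), 'orientation': array([-3.13989451e+00, -3.70744724e-04,  2.56838350e-01]), 'ft_force': array([ 0.03918809,  0.59004894, -0.13680424]), 'torque': array([ 0.03126938,  0.0049842 , -0.04382547]), 'grip_width': 0.08828325737781392} 0.022
scene [[478.2314328    0.         318.39419583]
 [  0.         478.2314328  208.58359978]
 [  0.           0.           1.        ]] [[-0.77243004  0.49594971 -0.39671869  0.15050283]
 [-0.63508778 -0.59932644  0.4873103   0.63146585]
 [ 0.0039174   0.62836431  0.77790935  0.80294821]
 [ 0.          0.          0.          1.        ]] dict_keys(['frame', 'intrinsics', 'cam_to_world'])
tank []
basket_grip [([294.0, 
[... 719 characters left out ...]
.03550802  0.14336107  0.98903326  0.98503281]
 [ 0.          0.          0.          1.        ]] dict_keys(['frame', 'intrinsics', 'cam_to_world'])
tank [([394.1, 160.6, 123.5, 124.9], 0.64)]
basket_grip [([249.8, 248.2, 40.5, 42.0], 0.76), ([392.8, 161.9, 118.7, 120.9], 0.39)]
drain_valve [([394.9, 215.7, 39.2, 13.0], 0.59)]
handle_mid [([394.6, 215.7, 38.4, 14.4], 0.71)]
basket_hook [([249.2, 251.7, 43.3, 45.6], 0.64), ([393.0, 159.4, 122.8, 124.9], 0.42)]
left_rim [([393.0, 159.8, 121.7, 125.3], 0.67)]
valve_pivot [([395.6, 162.7, 118.1, 118.9], 0.93)]
spring_center [([255.4, 244.1, 8.9, 12.6], 0.61), ([396.4, 159.6, 119.4, 128.4], 0.3)]
ledge_edge [([396.6, 162.0, 121.1, 124.2], 0.94)]
```

```bash
python3 - <<'E'
import cv2
a=cv2.imread("pics/scene0.png");b=cv2.imread("pics/top0.png")
cv2.imwrite("pics/s1.png",cv2.resize(a[50:370,220:420],None,fx=1.8*1,fy=1.8)); 
cv2.imwrite("pics/s2.png",cv2.resize(a[60:230,220:400],None,fx=3.5,fy=3.5,interpolation=2)[:600,:])
cv2.imwrite("pics/s3.png",cv2.resize(a[250:360,240:350],None,fx=5,fy=5,interpolation=2))
cv2.imwrite("pics/t2.png",cv2.resize(b[90:290,210:470],None,fx=3,fy=3,interpolation=2))
E
```

```text
(no output)
```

View pics/scene0.png

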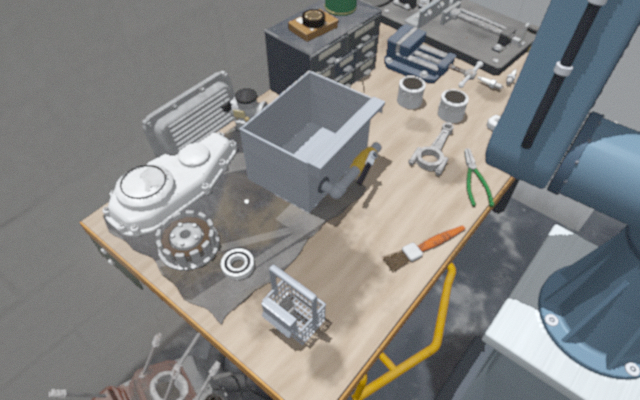

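View pics/s2.png

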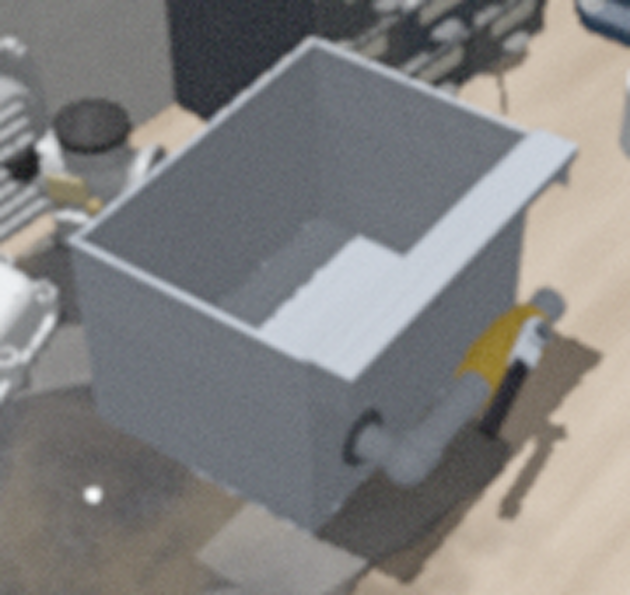

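View pics/s3.png

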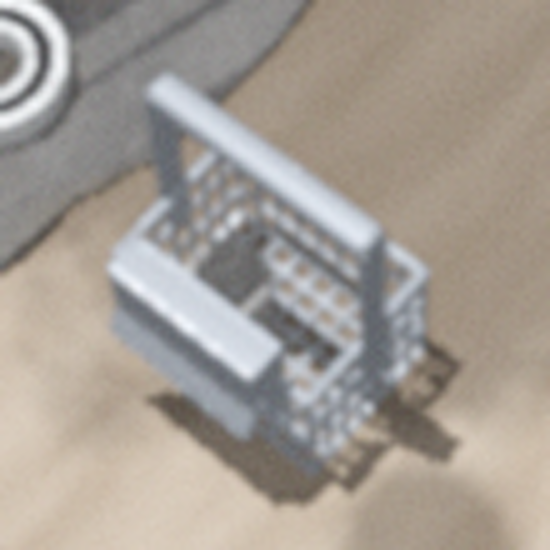

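View pics/t2.png

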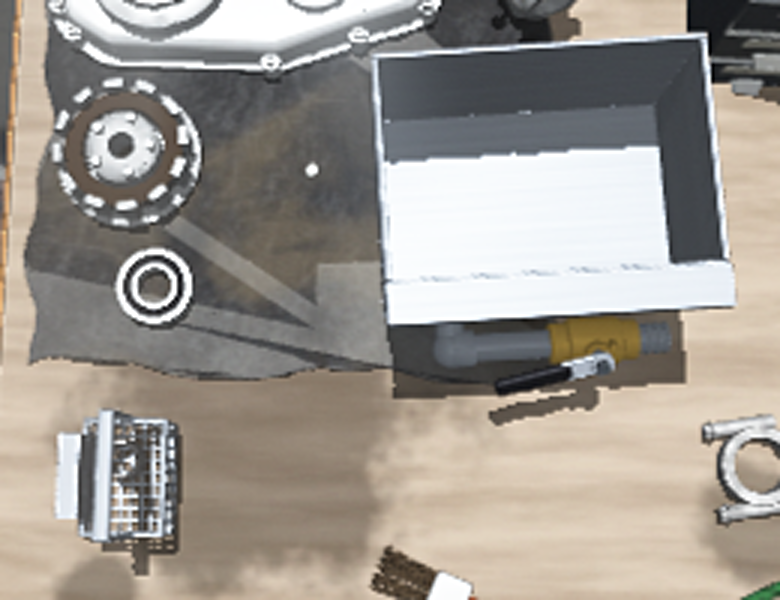

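```bash
cat > h.py <<'E'
import numpy as np
from scipy.optimize import least_squares
from scipy.spatial.transform import Rotation as R
CAM={"scene":(np.array([[478.2314328,0,318.39419583],[0,478.2314328,208.58359978],[0,0,1]]),np.array([[-0.77243004,0.49594971,-0.39671869,0.15050283],[-0.63508778,-0.59932644,0.4873103,0.63146585],[0.0039174,0.62836431,0.77790935,0.80294821],[0,0,0,1]])),
"top":(np.array([[401.01825839,0,319.19359706],[0,401.01825839,198.35773651],[0,0,1]]),np.array([[0.02036522,0.98955564,-0.14270564,0.41680687],[-0.99916187,0.01507469,-0.03805674,0.16147292],[-0.03550802,0.14336107,0.98903326,0.98503281],[0,0,0,1]]))}
def proj(n,P):
    K,T=CAM[n]; P=np.atleast_2d(P); p=(P-T[:3,3])@T[:3,:3]; p=p*[1,-1,-1]; q=p@K.T; return q[:,:2]/q[:,2:]
def pose(v,P): # v=x,y,yaw
    c,s=np.cos(v[2]),np.sin(v[2]); P=np.atleast_2d(P); return np.c_[v[0]+c*P[:,0]-s*P[:,1], v[1]+s*P[:,0]+c*P[:,1], P[:,2]]
def ray(n,u,v,z):
    K,T=CAM[n]; d=np.linalg.inv(K)@[u,v,1]; d=T[:3,:3]@(d*[1,-1,-1]); o=T[:3,3]; return o+d*(z-o[2])/d[2]
def tri(u1,u2):
    A=[];b=[]
    def f(P): return np.r_[proj("scene",P)[0]-u1, proj("top",P)[0]-u2]
    s=least_squares(f,[.5,0,.1]); return s.x,s.fun
E
python3 - <<'E'
from h import *
S=lambda a,b:(220+a/3.5,60+b/3.5); S3=lambda a,b:(240+a/5,250+b/5); T=lambda a,b:(210+a/3,90+b/3)
obs=[("top",T(375,56),(.085,.12,.155)),("top",T(707,36),(.085,-.12,.155)),("top",T(388,322),(-.114,.12,.153)),("top",T(735,304),(-.114,-.12,.153)),
("scene",S(75,240),(.085,.12,.155)),("scene",S(316,38),(.085,-.12,.155)),("scene",S(350,381),(-.114,.12,.15)),("scene",S(579,150),(-.114,-.12,.153)),("scene",S(310,530),(-.085,.12,0))]
def f(v): return np.concatenate([proj(n,pose(v,P))[0]-np.array(u) for n,u,P in obs])
s=least_squares(f,[.6,0,0]); tk=s.x; print("tank",tk, np.round(s.fun.reshape(-1,2),1).tolist())
# handle
w=[.01]
st=np.array([-.574,0,.819]); piv=np.array([-.14,-.04,.079])
def hp(a,r): return piv+r*(np.cos(a)*np.array([0,1,0])+np.sin(a)*np.array([-.819,0,-.574]))
for a in np.arange(0,.45,.05):
    print(round(a,2),[np.round(proj(n,pose(tk,hp(a,r)))[0],1).tolist() for n in ("top","scene") for r in (.022,.082)])
print("obs top",T(572,374),T(500,388),"scene",S(522,362),S(487,432))
# basket
print("bar ends tri",tri(S3(160,88),T(106,412)),tri(S3(372,240),T(104,538)))
print("lip",[ray("top",*T(*p),.082).round(4) for p in [(60,433),(58,518)]])
E
```

```text
tank [0.65988754 0.03808963 0.0695614 ] [[-0.2, -1.6], [1.0, -1.6], [0.7, 0.9], [0.5, 0.7], [-1.4, -1.2], [-0.2, -1.0], [0.6, 2.1], [0.3, 0.4], [0.4, 2.1]]
0.0 [[401.3, 211.0], [374.6, 212.4], [368.0, 160.8], [352.6, 177.7]]
0.05 [[401.3, 211.4], [374.7, 214.0], [368.3, 161.1], [353.9, 179.2]]
0.1 [[401.3, 211.9], [374.8, 215.6], [368.7, 161.5], [355.3, 180.6]]
0.15 [[401.3, 212.3], [375.0, 217.1], [369.1, 161.9], [356.7, 181.9]]
0.2 [[401.4, 212.7], [375.3, 218.6], [369.4, 162.2], [358.2, 183.1]]
0.25 [[401.5, 213.1], [375.7, 220.1], [369.8, 162.5], [359.7, 184.3]]
0.3 [[401.6, 213.5], [376.2, 221.6], [370.2, 162.8], [361.2, 185.4]]
0.35 [[401.7, 213.9], [376.8, 223.1], [370.6, 163.0], [362.8, 186.4]]
0.4 [[401.9, 214.3], [377.4, 224.5], [371.0, 163.3], [364.4, 187.3]]
obs top (400.66666666666663, 214.66666666666669) (376.66666666666663, 219.33333333333334) scene (369.1428571428571, 163.42857142857144) (359.1428571428571, 183.42857142857144)
bar ends tri (array([0.47537088, 0.35293179, 0.12535474]), array([ 0.06505014,  0.01322218, -0.04555773, -0.07380943])) (array([0.38602011, 0.35061928, 0.12332283]), array([ 0.07451163,  0.01255551, -0.05082007, -0.08770508]))
lip [array([0.4617, 0.3967, 0.082 ]), array([0.3983, 0.3949, 0.082 ])]
```

```bash
cat >> h.py <<'E'
TK=np.array([.6590,.0381,.0696])
def Rz(a): return R.from_euler('z',a).as_matrix()
st=np.array([-.5736,0,.8192]); piv=np.array([-.14,-.04,.079])
def hdir(a): return np.cos(a)*np.array([0,1,0])+np.sin(a)*np.array([-.8192,0,-.5736])
def target(a,rad,perp,s,tk=TK):
    """tool behind the handle line at angle a"""
    h=hdir(a); z=-st; y=-h; x=np.cross(y,z)
    p=piv+rad*h+perp*x+s*st
    M=Rz(tk[2]); return pose(tk,p)[0], M@np.c_[x,y,z]
def cur():
    from plant import get_obs
    o=get_obs(); return o["tcp_pos"],R.from_euler('xyz',o["orientation"]).as_matrix(),o
def rel(p0,R0,p1,R1):
    return R0.T@(p1-p0)*1000, R.from_matrix(R0.T@R1).as_rotvec(degrees=True)
E
python3 - <<'E'
from h import *
np.set_printoptions(suppress=True,precision=2)
p,M,o=cur()
a=.2
t1,R1=target(a,.05,.024,.11); t2,R2=target(a,.05,.024,.014)
print(t1,t2,R.from_matrix(R1).as_euler('xyz'),R1)
print("move1",rel(p,M,t1,R1)); print("move2",rel(t1,R1,t2,R2))
print(proj("top",t2),proj("scene",t2))
E
```

```text
[0.47 0.04 0.18] [0.52 0.04 0.1 ] [ 3.   -0.6   0.31] [[ 0.79  0.23  0.57]
 [ 0.25 -0.97  0.04]
 [ 0.56  0.11 -0.82]]
move1 (array([ 461.02, -493.74,   83.81]), array([-6.73, 34.35, -0.71]))
move2 (array([-0.  , -0.  , 96.01]), array([-0.,  0., -0.]))
[[388.18 209.81]] [[359.7  162.69]]
```

{"fn": "drive_tool", "kwargs": {
  "deltas": [
    {"dp": [10, -10, 0], "rot": [0, 0, 0], "grip": 0},
    {"dp": [20, -20, 0], "rot": [0, 0, 0], "grip": 0},
    {"dp": [25, -27, 0], "rot": [0, 0, 0], "grip": 0},
    {"dp": [25, -27, 0], "rot": [0, 0, 0], "grip": 0},
    {"dp": [25, -27, 0], "rot": [0, 0, 0], "grip": 0},
    {"dp": [25, -27, 0], "rot": [0, 0, 0], "grip": 0},
    {"dp": [25, -27, 0], "rot": [0, 0, 0], "grip": 0},
    {"dp": [25, -27, 0], "rot": [0, 0, 0], "grip": 0},
    {"dp": [25, -27, 0], "rot": [0, 0, 0], "grip": 0},
    {"dp": [25, -27, 0], "rot": [0, 0, 0], "grip": 0},
    {"dp": [25, -27, 0], "rot": [0, 0, 0], "grip": 0},
    {"dp": [25, -27, 0], "rot": [0, 0, 0], "grip": 0},
    {"dp": [25, -27, 0], "rot": [0, 0, 0], "grip": 0},
    {"dp": [25, -27, 0], "rot": [0, 0, 0], "grip": 0},
    {"dp": [25, -27, 0], "rot": [0, 0, 0], "grip": 0},
    {"dp": [25, -27, 0], "rot": [0, 0, 0], "grip": 0},
    {"dp": [25, -27, 0], "rot": [0, 0, 0], "grip": 0},
    {"dp": [20, -20, 0], "rot": [0, 0, 0], "grip": 0},
    {"dp": [10, -15, 0], "rot": [0, 0, 0], "grip": 0},
    {"dp": [0, 0, 0], "rot": [0, 0, 0], "grip": 0}
  ]
}}

```text
t: 2.67
tcp_pos: [0.4481, 0.0117, 0.2608]
orientation: [-3.141, -0.001, 0.261]
ft_force: [-0.6, -0.3, 0.3]
grip_width: 0.0005
```

{"fn": "drive_tool", "kwargs": {
  "deltas": [
    {"dp": [0, 0, 0], "rot": [-1, 5, 0], "grip": 0},
    {"dp": [0, 0, 0], "rot": [-1, 5, 0], "grip": 0},
    {"dp": [0, 0, 0], "rot": [-1, 5, 0], "grip": 0},
    {"dp": [0, 0, 0], "rot": [-1, 5, 0], "grip": 0},
    {"dp": [0, 0, 0], "rot": [-1, 5, 0], "grip": 0},
    {"dp": [0, 0, 0], "rot": [-1, 5, 0], "grip": 0},
    {"dp": [0, 0, 0], "rot": [-0.7, 4.3, -0.7], "grip": 0},
    {"dp": [0, 0, 0], "rot": [0, 0, 0], "grip": 0}
  ]
}}

```text
t: 3.33
tcp_pos: [0.4454, 0.0086, 0.2588]
orientation: [3.0, -0.596, 0.312]
ft_force: [-0.6, -0.6, -0.7]
grip_width: 0.0003
```

```bash
python3 - <<'E'
from h import *
from plant import cams,spot_in
import cv2
np.set_printoptions(suppress=True,precision=2)
c=cams.camera("top")["frame"][:,:,::-1].copy()
a=.2
p,M,o=cur()
t1,R1=target(a,.05,.024,.11);t2,R2=target(a,.05,.024,.014)
print(o["t"],o["joint_pos"],rel(p,M,t1,R1),rel(p,M,t2,R2))
c=cv2.resize(c[80:260,310:460],None,fx=4,fy=4,interpolation=2)[:600]
cv2.imwrite("pics/t3.png",c[:,:600])
s=cams.camera("scene")["frame"][:,:,::-1]
cv2.imwrite("pics/s4.png",cv2.resize(s[80:230,280:430],None,fx=4,fy=4,interpolation=2))
E
```

```text
3.3833 [-0.44 -0.56  2.33  0.37  0.85  0.69] (array([-22.62, -34.42,  80.8 ]), array([ 0.22,  0.18, -0.05])) (array([-22.33, -34.8 , 176.8 ]), array([ 0.22,  0.18, -0.05]))
```

View pics/t3.png

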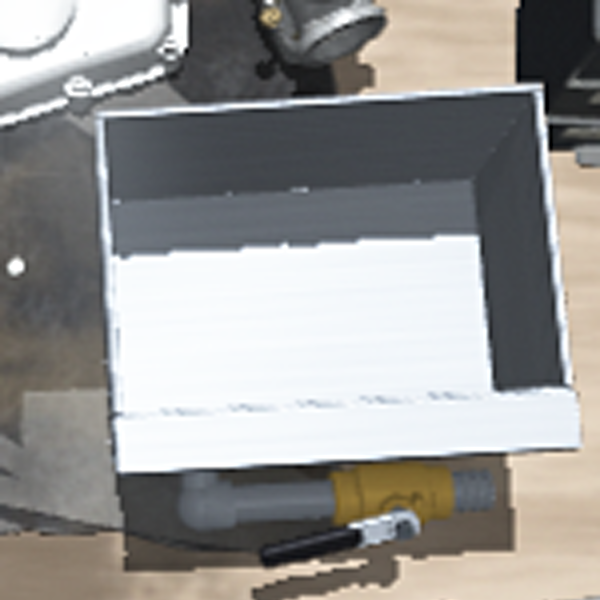

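View pics/s4.png

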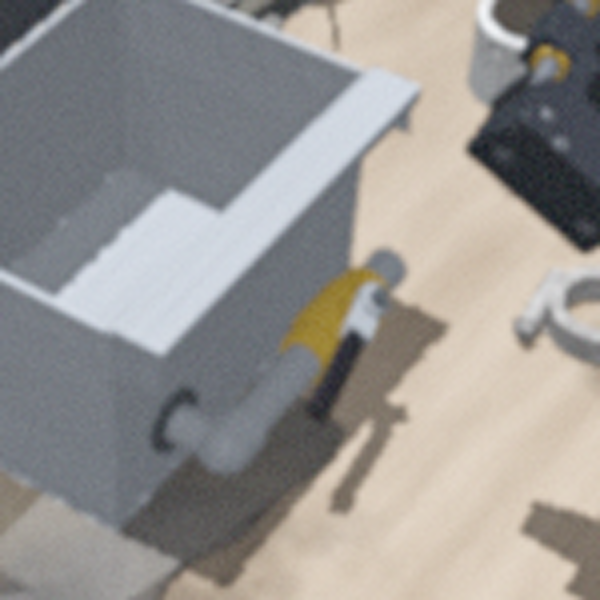

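```bash
python3 - <<'E'
from h import *
from plant import cams,spot_in
import cv2
p,M,o=cur()
print(p,proj("top",p),proj("scene",p))
c=cams.camera("top");cv2.imwrite("pics/t5.png",c["frame"][:,:,::-1]);print(c["cam_to_world"]-CAM["top"][1])
c=cams.camera("scene");cv2.imwrite("pics/s5.png",c["frame"][:,:,::-1]);print(abs(c["cam_to_world"]-CAM["scene"][1]).max())
E
```

```text
[0.44700568 0.00793959 0.26088514] [[420.04549411 241.14081308]] [[411.89180677 106.41334239]]
[[ 7.33559550e-10 -3.65750508e-09 -2.38064848e-09 -3.91660426e-10]
 [ 2.14108153e-09 -4.44165977e-09 -2.79276273e-09  6.78787221e-10]
 [-1.64512574e-09  1.62430541e-10 -2.74282763e-09 -2.05542461e-09]
 [ 0.00000000e+00  0.00000000e+00  0.00000000e+00  0.00000000e+00]]
4.314082424627941e-09
```

View pics/t5.png

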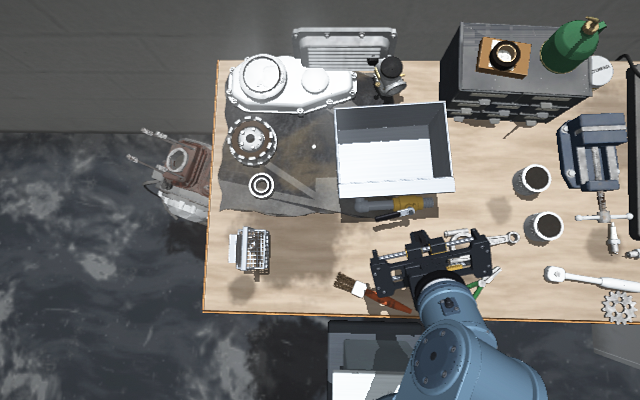

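View pics/s5.png

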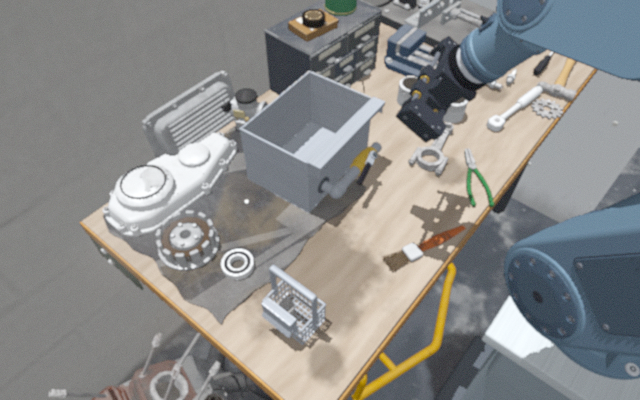

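{"fn": "drive_tool", "kwargs": {
  "deltas": [
    {"dp": [-8, -12, 0], "rot": [0.1, 0.1, 0], "grip": 0},
    {"dp": [-14.5, -22.6, 0], "rot": [0.1, 0.1, 0], "grip": 0},
    {"dp": [0, 0, 15], "rot": [0, 0, 0], "grip": 0},
    {"dp": [0, 0, 25], "rot": [0, 0, 0], "grip": 0},
    {"dp": [0, 0, 25], "rot": [0, 0, 0], "grip": 0},
    {"dp": [0, 0, 25], "rot": [0, 0, 0], "grip": 0},
    {"dp": [0, 0, 25], "rot": [0, 0, 0], "grip": 0},
    {"dp": [0, 0, 15], "rot": [0, 0, 0], "grip": 0},
    {"dp": [0, 0, 0], "rot": [0, 0, 0], "grip": 0}
  ]
}}

```text
t: 4.28
tcp_pos: [0.4966, 0.0426, 0.1348]
orientation: [3.008, -0.594, 0.313]
ft_force: [0.6, 0.0, -0.2]
grip_width: 0.0007
```

```bash
python3 - <<'E'
from h import *
from plant import cams,spot_in
import cv2
np.set_printoptions(suppress=True,precision=2)
p,M,o=cur()
t2,R2=target(.2,.05,.024,.014)
print(rel(p,M,t2,R2))
c=cams.camera("top")["frame"][:,:,::-1]
s=cams.camera("scene")["frame"][:,:,::-1]
k=cv2.resize(np.hstack([c[150:300,340:460],s[80:230,310:430]]),None,fx=3.3,fy=3.3,interpolation=2)
cv2.imwrite("pics/k6.png",k)
E
```

```text
(array([-0.86,  2.03, 44.11]), array([-0.26,  0.19,  0.06]))
```

View pics/k6.png

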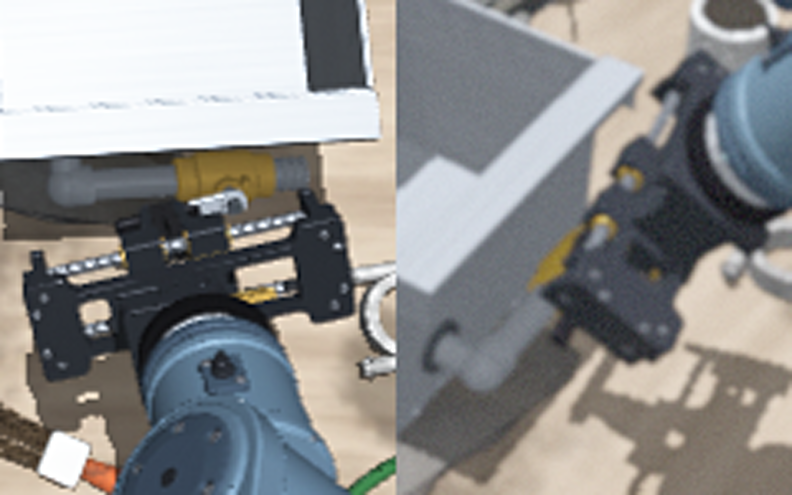

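{"fn": "drive_tool", "kwargs": {
  "deltas": [
    {"dp": [0, 2, 10], "rot": [0, 0, 0], "grip": 0},
    {"dp": [0, 0, 10], "rot": [0, 0, 0], "grip": 0},
    {"dp": [0, 0, 10], "rot": [0, 0, 0], "grip": 0},
    {"dp": [0, 0, 10], "rot": [0, 0, 0], "grip": 0},
    {"dp": [0, 0, 4], "rot": [0, 0, 0], "grip": 0},
    {"dp": [0, 0, 0], "rot": [0, 0, 0], "grip": 0}
  ]
}}

```text
t: 4.88
tcp_pos: [0.5225, 0.0419, 0.1027]
orientation: [3.003, -0.6, 0.314]
ft_force: [-0.1, 0.1, 0.3]
grip_width: -0.0
```

```bash
python3 - <<'E'
from h import *
from plant import cams,spot_in
import cv2
np.set_printoptions(suppress=True,precision=2)
p,M,o=cur()
t2,R2=target(.2,.05,.024,.014)
print(o["ft_force"],rel(p,M,t2,R2))
c=cams.camera("top")["frame"][:,:,::-1]
s=cams.camera("scene")["frame"][:,:,::-1]
k=cv2.resize(np.hstack([c[150:300,340:460],s[80:230,310:430]]),None,fx=3.3,fy=3.3,interpolation=2)
cv2.imwrite("pics/k7.png",k)
# arc plan, rows of 5 deg
prev=target(.2,.05,.024,.014)
import itertools
seq=[(.2,.016)]+[(.2+i*.0873,.016) for i in range(1,17)]
for a,pp in seq:
    t=target(a,.05,pp,.014); d=rel(*prev,*t); print(round(a,3),d[0],d[1]); prev=t
E
```

```text
[-0.15  0.12  0.27] (array([-3.23, -1.12,  3.01]), array([-0.07, -0.17,  0.09]))
0.2 [-8.  0.  0.] [-0.  0. -0.]
0.287 [-4.42 -1.2  -0.  ] [-0.  0. -5.]
0.375 [-4.42 -1.2  -0.  ] [-0.  0. -5.]
0.462 [-4.42 -1.2   0.  ] [-0.  0. -5.]
0.549 [-4.42 -1.2  -0.  ] [-0.  0. -5.]
0.637 [-4.42 -1.2   0.  ] [-0. -0. -5.]
0.724 [-4.42 -1.2   0.  ] [ 0. -0. -5.]
0.811 [-4.42 -1.2  -0.  ] [ 0. -0. -5.]
0.898 [-4.42 -1.2  -0.  ] [ 0. -0. -5.]
0.986 [-4.42 -1.2   0.  ] [ 0.  0. -5.]
1.073 [-4.42 -1.2  -0.  ] [-0.  0. -5.]
1.16 [-4.42 -1.2   0.  ] [-0.  0. -5.]
1.248 [-4.42 -1.2  -0.  ] [-0.  0. -5.]
1.335 [-4.42 -1.2  -0.  ] [-0. -0. -5.]
1.422 [-4.42 -1.2  -0.  ] [ 0.  0. -5.]
1.51 [-4.42 -1.2   0.  ] [-0.  0. -5.]
1.597 [-4.42 -1.2  -0.  ] [ 0. -0. -5.]
```

View pics/k7.png

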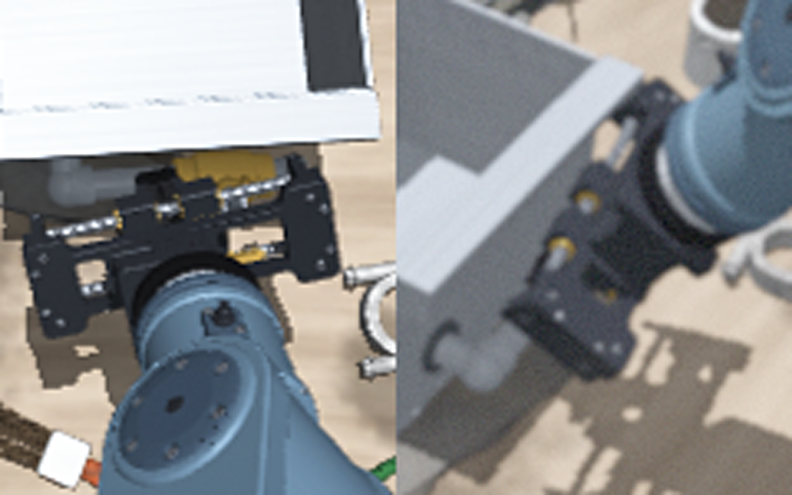

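{"fn": "drive_tool", "kwargs": {
  "deltas": [
    {"dp": [-5, 0, 4], "rot": [0, 0, 0], "grip": 0},
    {"dp": [-5, 0, 0], "rot": [0, 0, 0], "grip": 0},
    {"dp": [-4.4, -1.2, 0], "rot": [0, 0, -5], "grip": 0},
    {"dp": [-4.4, -1.2, 0], "rot": [0, 0, -5], "grip": 0},
    {"dp": [-4.4, -1.2, 0], "rot": [0, 0, -5], "grip": 0},
    {"dp": [-4.4, -1.2, 0], "rot": [0, 0, -5], "grip": 0},
    {"dp": [-4.4, -1.2, 0], "rot": [0, 0, -5], "grip": 0},
    {"dp": [0, 0, 0], "rot": [0, 0, 0], "grip": 0}
  ]
}}

```text
t: 5.65
tcp_pos: [0.4988, 0.0358, 0.0814]
orientation: [2.742, -0.481, 0.811]
ft_force: [1.8, 3.3, 1.5]
grip_width: 0.0003
```

```bash
python3 - <<'E'
from h import *
from plant import cams,spot_in
import cv2
np.set_printoptions(suppress=True,precision=2)
p,M,o=cur()
t2=target(.637,.05,.016,.014)
print(o["ft_force"],M.T@o["ft_force"],rel(p,M,*t2))
c=cams.camera("top")["frame"][:,:,::-1]
s=cams.camera("scene")["frame"][:,:,::-1]
k=cv2.resize(np.hstack([c[150:300,340:460],s[80:230,310:430]]),None,fx=3.3,fy=3.3,interpolation=2)
cv2.imwrite("pics/k8.png",k)
E
```

```text
[1.82 3.3  1.5 ] [ 3.93 -1.02 -0.04] (array([-1.07, -1.82, -0.58]), array([ 0.07, -0.25,  0.29]))
```

View pics/k8.png

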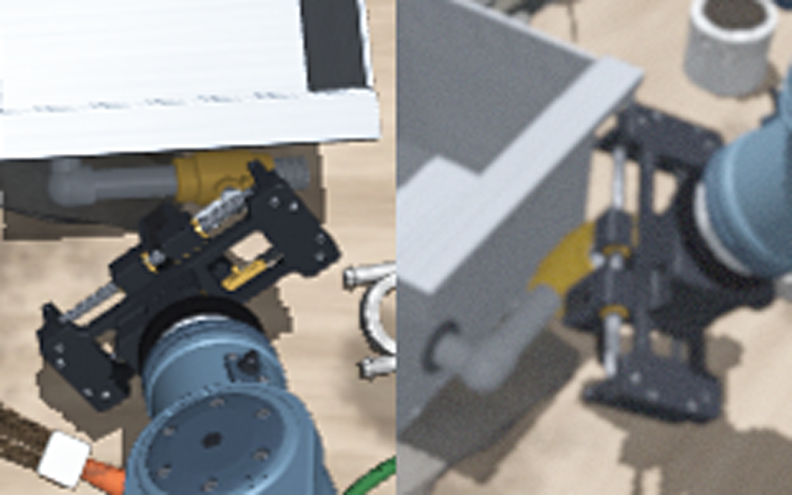

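{"fn": "drive_tool", "kwargs": {
  "deltas": [
    {"dp": [-5, -2, 0], "rot": [0, 0, -5], "grip": 0},
    {"dp": [-4.8, -1.8, 0], "rot": [0, 0, -5], "grip": 0},
    {"dp": [-4.4, -1.2, 0], "rot": [0, 0, -5], "grip": 0},
    {"dp": [-4.4, -1.2, 0], "rot": [0, 0, -5], "grip": 0},
    {"dp": [-4.4, -1.2, 0], "rot": [0, 0, -5], "grip": 0},
    {"dp": [-4.4, -1.2, 0], "rot": [0, 0, -5], "grip": 0},
    {"dp": [-4.4, -1.2, 0], "rot": [0, 0, -5], "grip": 0},
    {"dp": [-4.4, -1.2, 0], "rot": [0, 0, -5], "grip": 0},
    {"dp": [-4.4, -1.2, 0], "rot": [0, 0, -5], "grip": 0},
    {"dp": [0, 0, 0], "rot": [0, 0, 0], "grip": 0}
  ]
}}

```text
t: 6.58
tcp_pos: [0.4747, 0.008, 0.0625]
orientation: [2.533, -0.086, 1.522]
ft_force: [2.5, 3.2, 1.6]
grip_width: 0.0004
```

```bash
python3 - <<'E'
from h import *
np.set_printoptions(suppress=True,precision=2)
p,M,o=cur()
print(o["ft_force"],M.T@o["ft_force"],rel(p,M,*target(1.422,.05,.016,.014)),rel(p,M,*target(1.571,.05,.016,.014)),o["joint_pos"])
E
```

```text
[2.47 3.23 1.58] [3.47 2.63 0.27] (array([ 0.41, -0.  , -1.13]), array([ 0.15, -0.15,  0.13])) (array([-7.18, -1.84, -1.15]), array([ 0.17, -0.14, -8.4 ])) [-0.41  0.06  2.4   1.13  0.3  -1.37]
```

{"fn": "drive_tool", "kwargs": {
  "deltas": [
    {"dp": [-4.2, -1, 0], "rot": [0, 0, -4.2], "grip": 0},
    {"dp": [-3.5, -1, 0], "rot": [0, 0, -4.2], "grip": 0},
    {"dp": [0, 0, 0], "rot": [0, 0, 0], "grip": 0},
    {"dp": [-1, 0, 0], "rot": [0, 0, 0], "grip": 0},
    {"dp": [0, 0, 0], "rot": [0, 0, 0], "grip": 0}
  ]
}}

```text
t: 7.0
tcp_pos: [0.4728, 0.0031, 0.061]
orientation: [2.527, -0.011, 1.643]
ft_force: [4.7, 18.8, 6.4]
grip_width: -0.0
```

```bash
python3 - <<'E'
from h import *
np.set_printoptions(suppress=True,precision=2)
p,M,o=cur()
print(o["ft_force"],M.T@o["ft_force"],rel(p,M,*target(1.571,.05,.016,.014)))
E
```

```text
[ 4.7  18.8   6.38] [18.48  8.5  -1.56] (array([-2.05, -0.23, -1.15]), array([ 0.19, -0.62, -0.23]))
```

{"fn": "drive_tool", "kwargs": {
  "deltas": [
    {"dp": [5, 0, 0], "rot": [0, 0, 0], "grip": 0},
    {"dp": [8, 0, 0], "rot": [0, 0, 0], "grip": 0},
    {"dp": [0, 0, -15], "rot": [0, 0, 0], "grip": 0},
    {"dp": [0, 0, -25], "rot": [0, 0, 0], "grip": 0},
    {"dp": [0, 0, -30], "rot": [0, 0, 0], "grip": 0},
    {"dp": [0, 0, -30], "rot": [0, 0, 0], "grip": 0},
    {"dp": [0, 0, -30], "rot": [0, 0, 0], "grip": 0},
    {"dp": [0, 0, -20], "rot": [0, 0, 0], "grip": 0},
    {"dp": [0, 0, 0], "rot": [0, 0, 0], "grip": 0}
  ]
}}

```text
t: 7.75
tcp_pos: [0.3891, 0.005, 0.1847]
orientation: [2.519, 0.003, 1.636]
ft_force: [1.0, 0.8, 1.7]
grip_width: 0.0007
```

```bash
python3 - <<'E'
from h import *
from plant import cams,spot_in
import cv2
np.set_printoptions(suppress=True,precision=2)
c=cams.camera("top")["frame"][:,:,::-1]
s=cams.camera("scene")["frame"][:,:,::-1]
cv2.imwrite("pics/k9.png",cv2.resize(np.hstack([c[150:300,340:460],s[80:230,310:430]]),None,fx=3.3,fy=3.3,interpolation=2))
print([proj(n,pose(TK,piv+r*hdir(1.571))) for n in("top","scene") for r in (.022,.082)])
p,M,o=cur()
g=np.array([.4307,.3518,.125]); yaw=.027
R1=R.from_euler('xyz',[np.pi,0,yaw]).as_matrix()
t=g+[0,0,.12]
print(p,o["joint_pos"],rel(p,M,t,R1)); 
E
```

```text
[array([[410.64, 219.37]]), array([[409.58, 241.56]]), array([[380.37, 162.64]]), array([[398.25, 183.3 ]])]
[0.39 0.01 0.18] [-0.59 -0.69  2.56  0.5   0.82 -0.92] (array([342.6 ,  89.66, -14.46]), array([ 27.27, -28.44,  89.02]))
```

View pics/k9.png

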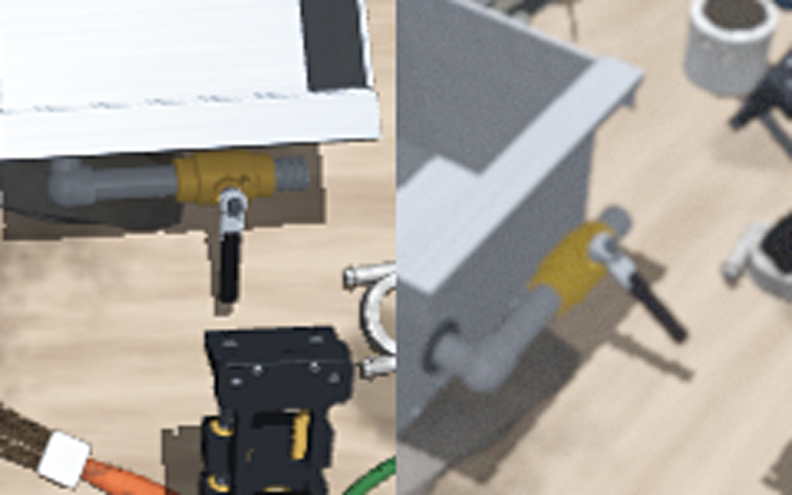

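```bash
cat >> h.py <<'E'
def rows(p0,R0,p1,R1,n,dec=1):
    from scipy.spatial.transform import Slerp
    rv=R.from_matrix(R0.T@R1).as_rotvec(); out=[]; p,M=p0.copy(),R0.copy()
    for i in range(1,n+1):
        f=i/n; f=f*f*(3-2*f)
        pt=p0+f*(p1-p0); Rt=R0@R.from_rotvec(rv*f).as_matrix()
        dp=np.round(M.T@(pt-p)*1000,dec); dr=np.round(R.from_matrix(M.T@Rt).as_rotvec(degrees=True),dec)
        p=p+M@dp/1000; M=M@R.from_rotvec(dr,degrees=True).as_matrix(); out.append((dp.tolist(),dr.tolist()))
    return out,p,M
def show(o,g):
    import json
    print(json.dumps([{"dp":a,"rot":b,"grip":g} for a,b in o]))
E
python3 - <<'E'
from h import *
p,M,o=cur()
g=np.array([.4307,.3518,.125]); yaw=.027
R1=R.from_euler('xyz',[np.pi,0,yaw]).as_matrix()
a,p2,M2=rows(p,M,g+[0,0,.12],R1,20); show(a,40)
E
```

```text
[{"dp": [2.5, 0.7, -0.1], "rot": [0.2, -0.2, 0.6], "grip": 40}, {"dp": [7.1, 1.7, -0.3], "rot": [0.6, -0.6, 1.9], "grip": 40}, {"dp": [11.3, 2.5, -0.7], "rot": [0.9, -0.9, 2.9], "grip": 40}, {"dp": [15.1, 2.4, -1.2], "rot": [1.1, -1.3, 3.9], "grip": 40}, {"dp": [18.4, 1.7, -1.8], "rot": [1.5, -1.4, 4.6], "grip": 40}, {"dp": [21.0, 0.1, -2.7], "rot": [1.6, -1.7, 5.3], "grip": 40}, {"dp": [22.9, -2.0, -3.6], "rot": [1.8, -1.9, 5.9], "grip": 40}, {"dp": [24.0, -4.8, -4.5], "rot": [1.9, -2.0, 6.2], "grip": 40}, {"dp": [24.2, -7.9, -5.4], "rot": [2.0, -2.1, 6.6], "grip": 40}, {"dp": [23.3, -11.0, -6.1], "rot": [2.0, -2.1, 6.6], "grip": 40}, {"dp": [21.7, -13.8, -6.4], "rot": [2.1, -2.1, 6.7], "grip": 40}, {"dp": [19.3, -16.1, -6.5], "rot": [2.0, -2.1, 6.5], "grip": 40}, {"dp": [16.4, -17.7, -6.3], "rot": [1.9, -2.0, 6.2], "grip": 40}, {"dp": [13.2, -18.2, -5.8], "rot": [1.8, -1.9, 5.9], "grip": 40}, {"dp": [10.1, -17.9, -5.1], "rot": [1.6, -1.7, 5.3], "grip": 40}, {"dp": [7.2, -16.6, -4.3], "rot": [1.4, -1.5, 4.7], "grip": 40}, {"dp": [4.7, -14.2, -3.3], "rot": [1.2, -1.2, 3.8], "grip": 40}, {"dp": [2.8, -11.0, -2.4], "rot": [0.9, -0.9, 2.9], "grip": 40}, {"dp": [1.4, -7.1, -1.4], "rot": [0.6, -0.6, 1.9], "grip": 40}, {"dp": [0.4, -2.5, -0.4], "rot": [0.2, -0.2, 0.6], "grip": 40}]
```

{"fn": "drive_tool", "kwargs": {
  "deltas": [
    {"dp": [2.5, 0.7, 0], "rot": [0.2, -0.2, 0.6], "grip": 40},
    {"dp": [7, 1.7, -0.3], "rot": [0.6, -0.6, 1.9], "grip": 40},
    {"dp": [11.3, 2.5, -0.7], "rot": [0.9, -0.9, 2.9], "grip": 40},
    {"dp": [15, 2.4, -1.2], "rot": [1.1, -1.3, 3.9], "grip": 40},
    {"dp": [18.4, 1.7, -1.8], "rot": [1.5, -1.4, 4.6], "grip": 40},
    {"dp": [21, 0, -2.7], "rot": [1.6, -1.7, 5.3], "grip": 40},
    {"dp": [23, -2, -3.6], "rot": [1.8, -1.9, 5.9], "grip": 40},
    {"dp": [24, -4.8, -4.5], "rot": [1.9, -2, 6.2], "grip": 40},
    {"dp": [24, -8, -5.4], "rot": [2, -2, 6.4], "grip": 40},
    {"dp": [23.3, -11, -6], "rot": [2, -2, 6.4], "grip": 40},
    {"dp": [21.7, -13.8, -6.4], "rot": [2, -2, 6.4], "grip": 40},
    {"dp": [19.3, -16, -6.5], "rot": [2, -2, 6.4], "grip": 40},
    {"dp": [16.4, -17.7, -6.3], "rot": [1.9, -2, 6.2], "grip": 40},
    {"dp": [13.2, -18.2, -5.8], "rot": [1.8, -1.9, 5.9], "grip": 40},
    {"dp": [10, -18, -5], "rot": [1.6, -1.7, 5.3], "grip": 40},
    {"dp": [7.2, -16.6, -4.3], "rot": [1.4, -1.5, 4.7], "grip": 40},
    {"dp": [4.7, -14.2, -3.3], "rot": [1.2, -1.2, 3.8], "grip": 40},
    {"dp": [2.8, -11, -2.4], "rot": [0.9, -0.9, 2.9], "grip": 40},
    {"dp": [1.4, -7, -1.4], "rot": [0.6, -0.6, 1.9], "grip": 40},
    {"dp": [0.4, -2.5, -0.4], "rot": [0.2, -0.2, 0.6], "grip": 40}
  ]
}}

```text
t: 9.52
tcp_pos: [0.3607, 0.2957, 0.2145]
orientation: [3.069, -0.055, 0.315]
ft_force: [1.1, -0.3, 0.6]
grip_width: 0.0397
```

```bash
python3 - <<'E'
from h import *
np.set_printoptions(suppress=True,precision=2)
p,M,o=cur()
g=np.array([.4307,.3518,.125]); yaw=.027
R1=R.from_euler('xyz',[np.pi,0,yaw]).as_matrix()
print(o["joint_pos"],rel(p,M,g+[0,0,.12],R1))
E
```

```text
[ 0.48 -0.03  1.93 -0.09  1.2   1.77] (array([ 85.52, -29.73, -28.04]), array([ 3.66, -3.73, 16.37]))
```

{"fn": "drive_tool", "kwargs": {
  "deltas": [
    {"dp": [0, 0, -10], "rot": [1.2, -1.2, 5.4], "grip": 40},
    {"dp": [0, 0, -10], "rot": [1.2, -1.2, 5.4], "grip": 40},
    {"dp": [0, 0, -8], "rot": [1.2, -1.3, 5.4], "grip": 40},
    {"dp": [18, -10, 0], "rot": [0, 0, 0], "grip": 40},
    {"dp": [18, -10, 0], "rot": [0, 0, 0], "grip": 40},
    {"dp": [18, -10, 0], "rot": [0, 0, 0], "grip": 40},
    {"dp": [14, -15, 0], "rot": [0, 0, 0], "grip": 40},
    {"dp": [0, 0, 0], "rot": [0, 0, 0], "grip": 40}
  ]
}}

```text
t: 10.18
tcp_pos: [0.428, 0.3439, 0.2435]
orientation: [3.141, -0.004, 0.031]
ft_force: [0.2, -1.7, -0.1]
grip_width: 0.0401
```

```bash
python3 - <<'E'
from h import *
from plant import cams
import cv2
np.set_printoptions(suppress=True,precision=2)
p,M,o=cur()
g=np.array([.4307,.3518,.125]); yaw=.027
R1=R.from_euler('xyz',[np.pi,0,yaw]).as_matrix()
print(p,o["joint_pos"],rel(p,M,g+[0,0,.12],R1),rel(p,M,g+[0,0,.003],R1))
c=cams.camera("top")["frame"][:,:,::-1]
s=cams.camera("scene")["frame"][:,:,::-1]
cv2.imwrite("pics/k10.png",cv2.resize(np.hstack([c[180:330,190:320],s[210:360,220:350]]),None,fx=3,fy=3,interpolation=2))
E
```

```text
[0.43 0.34 0.24] [ 0.46  0.14  1.69 -0.    1.31  2.  ] (array([ 2.99, -7.86, -1.53]), array([ 0.02, -0.23,  0.2 ])) (array([  2.53,  -7.89, 115.47]), array([ 0.02, -0.23,  0.2 ]))
```

View pics/k10.png

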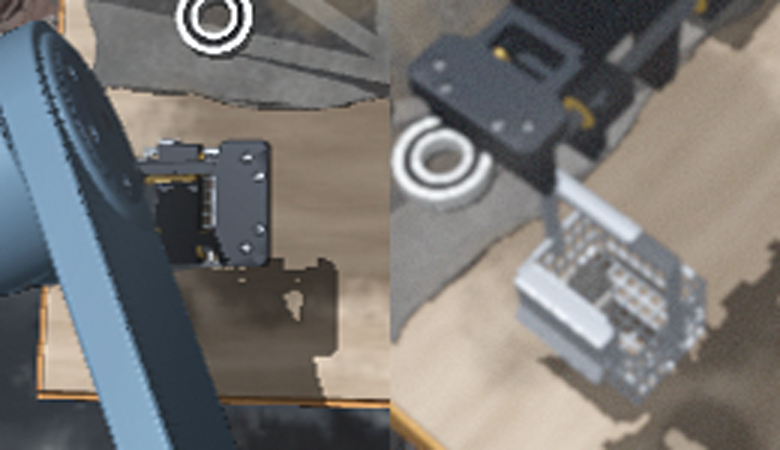

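{"fn": "drive_tool", "kwargs": {
  "deltas": [
    {"dp": [2.7, -8, 0], "rot": [0, -0.2, 0.2], "grip": 40},
    {"dp": [0, 0, 15], "rot": [0, 0, 0], "grip": 40},
    {"dp": [0, 0, 25], "rot": [0, 0, 0], "grip": 40},
    {"dp": [0, 0, 25], "rot": [0, 0, 0], "grip": 40},
    {"dp": [0, 0, 20], "rot": [0, 0, 0], "grip": 40},
    {"dp": [0, 0, 15], "rot": [0, 0, 0], "grip": 40},
    {"dp": [0, 0, 0], "rot": [0, 0, 0], "grip": 40},
    {"dp": [0, 0, 0], "rot": [0, 0, 0], "grip": 40}
  ]
}}

```text
t: 10.95
tcp_pos: [0.428, 0.3502, 0.1461]
orientation: [3.141, -0.001, 0.027]
ft_force: [0.2, -0.1, -0.0]
grip_width: 0.0398
```

```bash
python3 - <<'E'
from h import *
from plant import cams
import cv2
np.set_printoptions(suppress=True,precision=2)
p,M,o=cur()
g=np.array([.4307,.3518,.125]); yaw=.027
R1=R.from_euler('xyz',[np.pi,0,yaw]).as_matrix()
print(p,o["ft_force"],rel(p,M,g+[0,0,.003],R1))
s=cams.camera("scene")["frame"][:,:,::-1]
cv2.imwrite("pics/k11.png",cv2.resize(s[220:360,230:350],None,fx=4,fy=4,interpolation=2))
E
```

```text
[0.43 0.35 0.15] [ 0.2  -0.11 -0.03] (array([ 2.73, -1.53, 18.06]), array([ 0.03, -0.04,  0.01]))
```

View pics/k11.png

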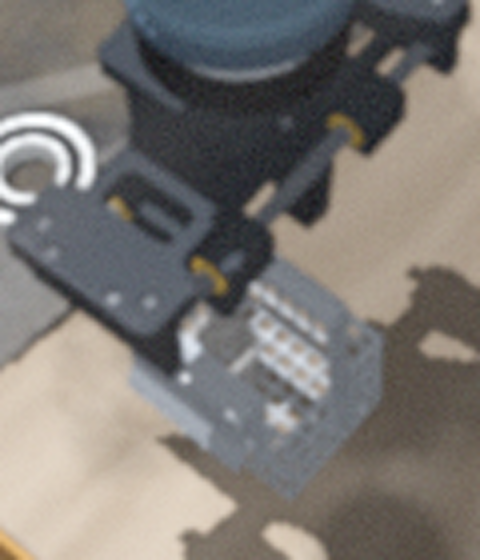

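{"fn": "drive_tool", "kwargs": {
  "deltas": [
    {"dp": [2.7, -1.5, 9], "rot": [0, 0, 0], "grip": 40},
    {"dp": [0, 0, 9], "rot": [0, 0, 0], "grip": 40},
    {"dp": [0, 0, 0], "rot": [0, 0, 0], "grip": 25},
    {"dp": [0, 0, 0], "rot": [0, 0, 0], "grip": 18},
    {"dp": [0, 0, 0], "rot": [0, 0, 0], "grip": 14},
    {"dp": [0, 0, 0], "rot": [0, 0, 0], "grip": 6},
    {"dp": [0, 0, 0], "rot": [0, 0, 0], "grip": 6},
    {"dp": [0, 0, 0], "rot": [0, 0, 0], "grip": 6},
    {"dp": [0, 0, 0], "rot": [0, 0, 0], "grip": 6}
  ],
  "force": 35
}}

```text
t: 11.75
tcp_pos: [0.4318, 0.3522, 0.1292]
orientation: [-3.141, -0.003, 0.027]
ft_force: [-0.0, 1.5, 0.5]
grip_width: 0.0112
```

```bash
python3 - <<'E'
from h import *
np.set_printoptions(suppress=True,precision=4)
p,M,o=cur(); print(p,o["ft_force"],o["torque"],o["grip_width"],o["orientation"])
E
```

```text
[0.4318 0.3522 0.1292] [-0.0499  1.533   0.5364] [0.1023 0.0582 0.0101] 0.011213890619770914 [-3.1407 -0.0034  0.0272]
```

```bash
python3 - <<'E'
from h import *
import cv2
for nm,(r0,r1,c0,c1) in {"top":(100,205,325,455),"scene":(65,220,235,390)}.items():
    im=cv2.imread(f"pics/{nm}0.png"); f=5
    f=4 if nm=="scene" else 5
    k=cv2.resize(im[r0:r1,c0:c1],None,fx=f,fy=f,interpolation=0)
    for tk,col in (((.659,.0381,.0696),(0,0,255)),((.659,.0401,.0696),(0,255,0))):
        for zz,box in ((.155,.0),(.155,.004)):
            x,y=.085-box,.12-box
            q=proj(nm,pose(np.array(tk),[(-x,y,zz),(x,y,zz),(x,-y,zz),(-x,-y,zz)]))
            q=((q-[c0,r0]+.5)*f)
            cv2.polylines(k,[np.int32(np.round(q))],False,col,1)
        q=proj(nm,pose(np.array(tk),[(-.114,.12,.148),(-.114,-.12,.148)])); q=((q-[c0,r0]+.5)*f); cv2.polylines(k,[np.int32(np.round(q))],False,col,1)
    cv2.imwrite(f"pics/ov_{nm}.png",k)
E
```

```text
(no output)
```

View pics/ov_top.png

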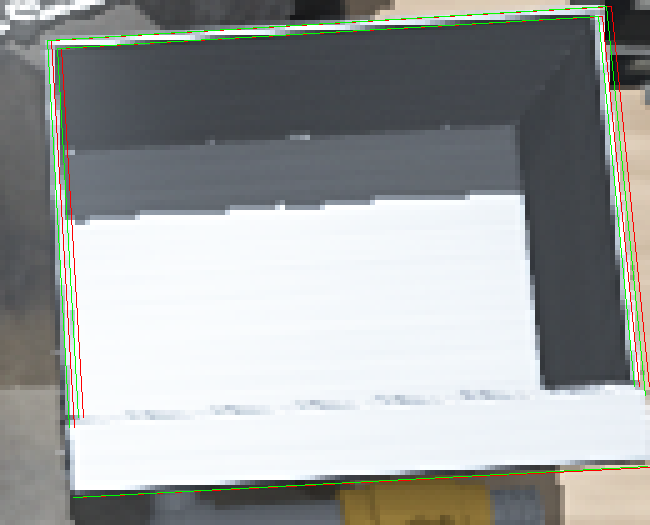

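View pics/ov_scene.png

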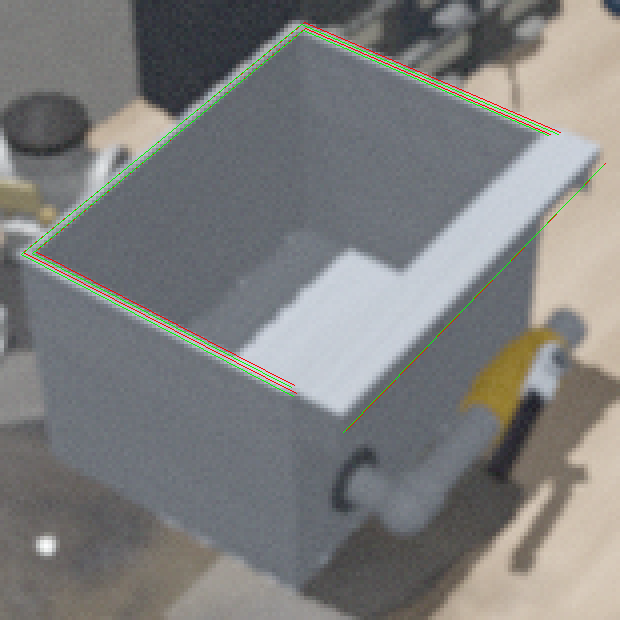

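{"fn": "drive_tool", "kwargs": {
  "deltas": [
    {"dp": [0, 0, -3], "rot": [0, 0, 0], "grip": 6},
    {"dp": [0, 0, -6], "rot": [0, 0, 0], "grip": 6},
    {"dp": [0, 0, -10], "rot": [0, 0, 0], "grip": 6},
    {"dp": [0, 0, -14], "rot": [0, 0, 0], "grip": 6},
    {"dp": [0, 0, -18], "rot": [0, 0, 0], "grip": 6},
    {"dp": [0, 0, -20], "rot": [0, 0, 0], "grip": 6},
    {"dp": [0, 0, -20], "rot": [0, 0, 0], "grip": 6},
    {"dp": [0, 0, -20], "rot": [0, 0, 0], "grip": 6},
    {"dp": [0, 0, -20], "rot": [0, 0, 0], "grip": 6},
    {"dp": [0, 0, -20], "rot": [0, 0, 0], "grip": 6},
    {"dp": [0, 0, -20], "rot": [0, 0, 0], "grip": 6},
    {"dp": [0, 0, -15], "rot": [0, 0, 0], "grip": 6},
    {"dp": [0, 0, -8], "rot": [0, 0, 0], "grip": 6},
    {"dp": [0, 0, -4], "rot": [0, 0, 0], "grip": 6},
    {"dp": [0, 0, 0], "rot": [0, 0, 0], "grip": 6},
    {"dp": [0, 0, 0], "rot": [0, 0, 0], "grip": 6}
  ]
}}

```text
t: 13.08
tcp_pos: [0.4307, 0.3517, 0.3262]
orientation: [3.142, -0.002, 0.027]
ft_force: [-1.0, 0.9, -3.1]
grip_width: 0.0109
```

```bash
python3 - <<'E'
from h import *
from plant import cams
import cv2
np.set_printoptions(suppress=True,precision=3)
p,M,o=cur(); print(p,o["ft_force"],o["torque"],o["grip_width"],o["orientation"])
c=cams.camera("top")["frame"][:,:,::-1]
s=cams.camera("scene")["frame"][:,:,::-1]
cv2.imwrite("pics/k12.png",np.hstack([cv2.resize(s[150:330,170:350],None,fx=3.2,fy=3.2,interpolation=2)]))
TK=np.array([.659,.0403,.0696])
g=pose(TK,[[0,.081,0]])[0]; print(g)
R1=R.from_euler('xyz',[np.pi,0,.0696]).as_matrix()
g[2]=.32; print(rel(p,M,g,R1))
E
```

```text
[0.431 0.352 0.326] [-1.019  0.919 -3.124] [-0.028 -0.006  0.034] 0.010918504942099262 [ 3.142 -0.002  0.027]
[0.653 0.121 0.   ]
(array([216.296, 236.567,   6.638]), array([ 0.007, -0.114, -2.433]))
```

View pics/k12.png

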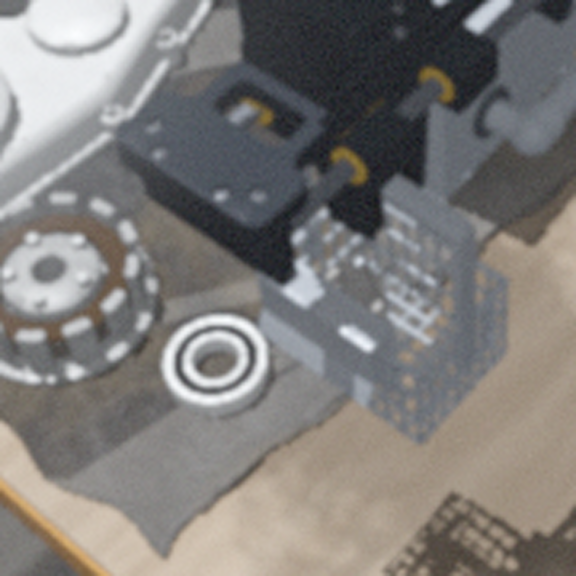

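{"fn": "drive_tool", "kwargs": {
  "deltas": [
    {"dp": [3, 3, 0], "rot": [0, 0, 0], "grip": 6},
    {"dp": [6, 6, 0], "rot": [0, 0, -0.4], "grip": 6},
    {"dp": [10, 11, 0], "rot": [0, 0, -0.4], "grip": 6},
    {"dp": [13, 14, 0], "rot": [0, 0, -0.4], "grip": 6},
    {"dp": [15, 17, 0], "rot": [0, 0, -0.4], "grip": 6},
    {"dp": [15, 17, 0], "rot": [0, 0, -0.4], "grip": 6},
    {"dp": [15, 17, 0], "rot": [0, 0, -0.4], "grip": 6},
    {"dp": [15, 17, 0], "rot": [0, 0, 0], "grip": 6},
    {"dp": [15, 17, 0], "rot": [0, 0, 0], "grip": 6},
    {"dp": [15, 17, 0], "rot": [0, 0, 0], "grip": 6},
    {"dp": [15, 17, 0], "rot": [0, 0, 0], "grip": 6},
    {"dp": [15, 17, 0], "rot": [0, 0, 0], "grip": 6},
    {"dp": [15, 17, 0], "rot": [0, 0, 0], "grip": 6},
    {"dp": [15, 16, 0], "rot": [0, 0, 0], "grip": 6},
    {"dp": [13, 13, 0], "rot": [0, 0, 0], "grip": 6},
    {"dp": [10, 10, 0], "rot": [0, 0, 0], "grip": 6},
    {"dp": [6, 6, 0], "rot": [0, 0, 0], "grip": 6},
    {"dp": [3, 3, 0], "rot": [0, 0, 0], "grip": 6},
    {"dp": [0, 0, 0], "rot": [0, 0, 0], "grip": 6},
    {"dp": [0, 0, 0], "rot": [0, 0, 0], "grip": 6}
  ]
}}

```text
t: 14.85
tcp_pos: [0.6587, 0.1309, 0.3273]
orientation: [-3.141, -0.002, 0.07]
ft_force: [0.8, -0.6, -3.4]
grip_width: 0.0114
```

```bash
cat >> h.py <<'E'
TK=np.array([.659,.0403,.0696])
def tankrel(p,tk=TK):
    return Rz(tk[2]).T@(p-[tk[0],tk[1],0])
E
cat > look.py <<'E'
from h import *
from plant import cams
import cv2,sys
np.set_printoptions(suppress=True,precision=4)
p,M,o=cur(); print(p,o["ft_force"],o["torque"],o["grip_width"],o["orientation"])
hk=p+M@np.array([0,-.037,.0042+.045]); print("hook in tank",tankrel(hk),"grip",tankrel(p+M@[0,0,.0042]))
c=cams.camera("top")["frame"][:,:,::-1]
s=cams.camera("scene")["frame"][:,:,::-1]
cv2.imwrite(f"pics/{sys.argv[1]}.png",cv2.resize(np.hstack([c[70:220,310:440],s[40:190,220:350]]),None,fx=3.07,fy=3.07,interpolation=2))
E
python3 look.py k13
```

```text
[0.6587 0.1309 0.3273] [ 0.7627 -0.6218 -3.3708] [0.0336 0.0188 0.0096] 0.011373431119000398 [-3.1409 -0.0025  0.0695]
hook in tank [0.0061 0.1274 0.2782] grip [0.006  0.0904 0.3231]
```

View pics/k13.png

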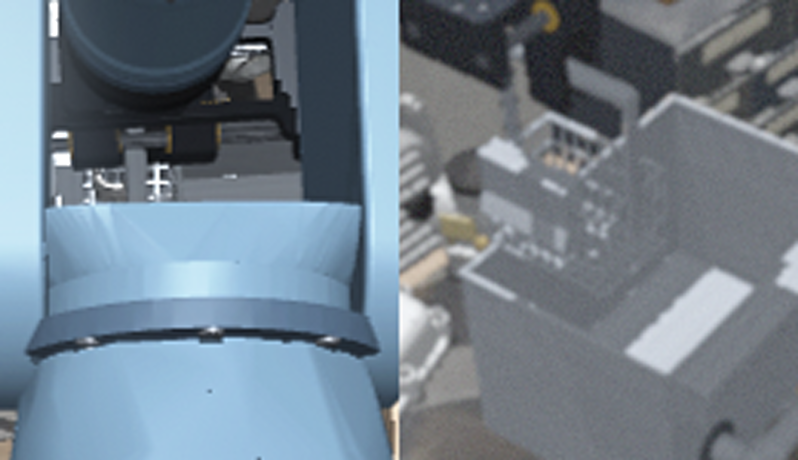

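{"fn": "drive_tool", "kwargs": {
  "deltas": [
    {"dp": [-2, 3, 0], "rot": [0, 0, 0], "grip": 6},
    {"dp": [-2, 3.4, 0], "rot": [0, 0, 0], "grip": 6},
    {"dp": [-2, 3, 0], "rot": [0, 0, 0], "grip": 6},
    {"dp": [0, 0, 5], "rot": [0, 0, 0], "grip": 6},
    {"dp": [0, 0, 10], "rot": [0, 0, 0], "grip": 6},
    {"dp": [0, 0, 10], "rot": [0, 0, 0], "grip": 6},
    {"dp": [0, 0, 7], "rot": [0, 0, 0], "grip": 6},
    {"dp": [0, 0, 3], "rot": [0, 0, 0], "grip": 6},
    {"dp": [0, 0, 0], "rot": [0, 0, 0], "grip": 6},
    {"dp": [0, 0, 0], "rot": [0, 0, 0], "grip": 6},
    {"dp": [0, 0, 0], "rot": [0, 0, 0], "grip": 6}
  ]
}}

```text
t: 15.87
tcp_pos: [0.6541, 0.1207, 0.2929]
orientation: [-3.141, -0.004, 0.069]
ft_force: [0.7, 0.7, -1.9]
grip_width: 0.0111
```

```bash
python3 look.py k14
```

```text
[0.6541 0.1207 0.2929] [ 0.6676  0.7056 -1.9385] [0.0096 0.0219 0.0219] 0.011087696297977706 [-3.1413 -0.0038  0.0691]
hook in tank [0.0009 0.1176 0.2437] grip [0.0007 0.0806 0.2887]
```

View pics/k14.png

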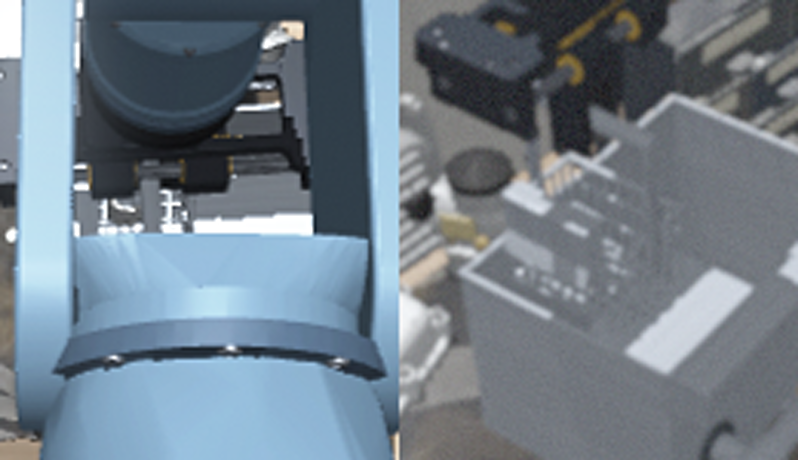

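{"fn": "drive_tool", "kwargs": {
  "deltas": [
    {"dp": [0, 0, 4], "rot": [0, 0, 0], "grip": 6},
    {"dp": [0, 0, 6], "rot": [0, 0, 0], "grip": 6},
    {"dp": [0, 0, 6], "rot": [0, 0, 0], "grip": 6},
    {"dp": [0, 0, 6], "rot": [0, 0, 0], "grip": 6},
    {"dp": [0, 0, 3], "rot": [0, 0, 0], "grip": 6},
    {"dp": [0, 0, 0], "rot": [0, 0, 0], "grip": 6},
    {"dp": [0, 0, 0], "rot": [0, 0, 0], "grip": 6}
  ]
}}

```text
t: 16.55
tcp_pos: [0.6537, 0.1207, 0.267]
orientation: [-3.141, -0.002, 0.069]
ft_force: [-0.4, -0.4, -3.1]
grip_width: 0.0113
```

```bash
python3 look.py k15
```

```text
[0.6537 0.1207 0.267 ] [-0.3871 -0.4189 -3.1114] [ 0.0013  0.0802 -0.0239] 0.01127132139179022 [-3.1412 -0.0023  0.0691]
hook in tank [0.0004 0.1176 0.2178] grip [0.0003 0.0805 0.2628]
```

View pics/k15.png

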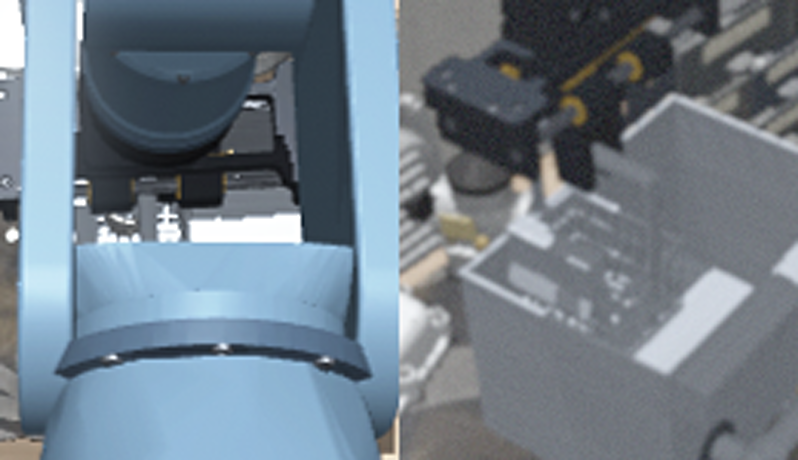

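{"fn": "drive_tool", "kwargs": {
  "deltas": [
    {"dp": [0, 0, 5], "rot": [0, 0, 0], "grip": 6},
    {"dp": [0, 0, 6], "rot": [0, 0, 0], "grip": 6},
    {"dp": [0, 0, 5], "rot": [0, 0, 0], "grip": 6},
    {"dp": [0, 0, 3], "rot": [0, 0, 0], "grip": 6},
    {"dp": [0, 0, 0], "rot": [0, 0, 0], "grip": 6},
    {"dp": [0, 0, 0], "rot": [0, 0, 0], "grip": 6}
  ]
}}

```text
t: 17.15
tcp_pos: [0.6537, 0.1207, 0.248]
orientation: [-3.141, -0.002, 0.069]
ft_force: [0.6, 0.6, -2.4]
grip_width: 0.0113
```

```bash
python3 look.py k16; python3 - <<'E'
import cv2
from h import *
s=__import__("plant").cams.camera("scene")["frame"][:,:,::-1]
cv2.imwrite("pics/z16.png",cv2.resize(s[80:180,225:325],None,fx=6,fy=6,interpolation=2))
E
```

```text
[0.6537 0.1207 0.248 ] [ 0.6357  0.5507 -2.4203] [-0.0212  0.0187 -0.0176] 0.011252676445210318 [-3.1412 -0.0022  0.069 ]
hook in tank [0.0005 0.1176 0.1988] grip [0.0003 0.0805 0.2438]
```

View pics/z16.png

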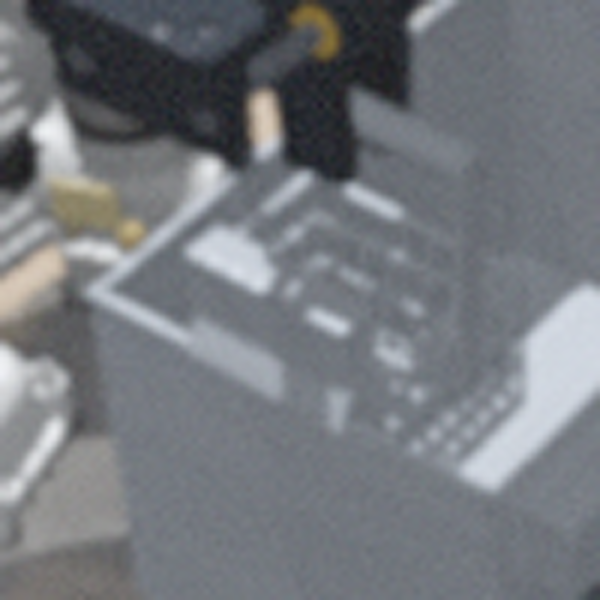

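{"fn": "drive_tool", "kwargs": {
  "deltas": [
    {"dp": [0, 0, 3], "rot": [0, 0, 0], "grip": 6},
    {"dp": [0, 0, 4], "rot": [0, 0, 0], "grip": 6},
    {"dp": [0, 0, 4], "rot": [0, 0, 0], "grip": 6},
    {"dp": [0, 0, 3], "rot": [0, 0, 0], "grip": 6},
    {"dp": [0, 0, 0], "rot": [0, 0, 0], "grip": 6}
  ]
}}

```text
t: 17.72
tcp_pos: [0.6534, 0.1207, 0.2331]
orientation: [-3.141, -0.001, 0.069]
ft_force: [0.4, 0.5, -2.7]
grip_width: 0.0111
```

```bash
python3 look.py k17; python3 - <<'E'
import cv2
from h import *
s=__import__("plant").cams.camera("scene")["frame"][:,:,::-1]
cv2.imwrite("pics/z17.png",cv2.resize(s[80:180,225:325],None,fx=6,fy=6,interpolation=2))
E
```

```text
[0.6534 0.1207 0.2331] [ 0.4124  0.5207 -2.6658] [ 0.0243  0.017  -0.0193] 0.011115093418083947 [-3.1411 -0.0011  0.0691]
hook in tank [0.     0.1176 0.1839] grip [-0.      0.0806  0.2289]
```

View pics/z17.png

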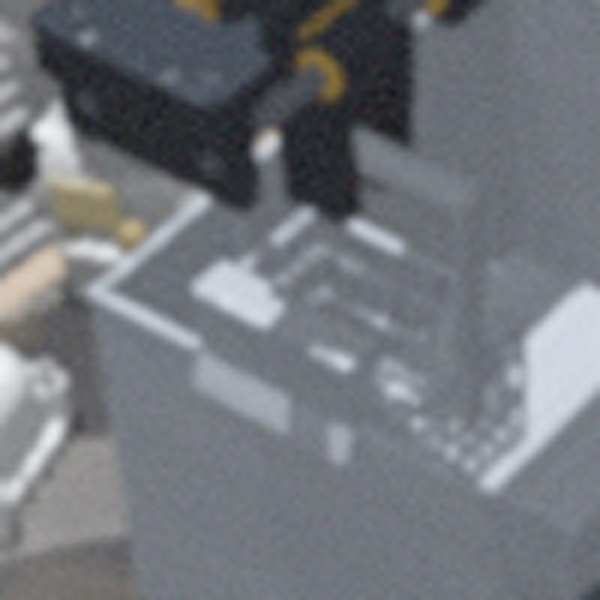

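The lip's outer leg (200–350, 350–460) now hangs outside the wall in front of the rim line, with no contact force. I'll keep lowering.

{"fn": "drive_tool", "kwargs": {
  "deltas": [
    {"dp": [0, 0, 4], "rot": [0, 0, 0], "grip": 6},
    {"dp": [0, 0, 4], "rot": [0, 0, 0], "grip": 6},
    {"dp": [0, 0, 4], "rot": [0, 0, 0], "grip": 6},
    {"dp": [0, 0, 4], "rot": [0, 0, 0], "grip": 6},
    {"dp": [0, 0, 4], "rot": [0, 0, 0], "grip": 6},
    {"dp": [0, 0, 2], "rot": [0, 0, 0], "grip": 6},
    {"dp": [0, 0, 0], "rot": [0, 0, 0], "grip": 6}
  ]
}}

```text
t: 18.45
tcp_pos: [0.6536, 0.1207, 0.2115]
orientation: [-3.141, -0.002, 0.069]
ft_force: [0.3, -0.7, -3.0]
grip_width: 0.0111
```

```bash
python3 look.py k18
```

```text
[0.6536 0.1207 0.2115] [ 0.2697 -0.6599 -2.9971] [ 0.0402  0.0431 -0.041 ] 0.0111082255538919 [-3.1412 -0.0016  0.0691]
hook in tank [0.0003 0.1176 0.1623] grip [0.0002 0.0806 0.2073]
```

{"fn": "drive_tool", "kwargs": {
  "deltas": [
    {"dp": [0, 0, 2], "rot": [0, 0, 0], "grip": 6},
    {"dp": [0, 0, 2], "rot": [0, 0, 0], "grip": 6},
    {"dp": [0, 0, 2], "rot": [0, 0, 0], "grip": 6},
    {"dp": [0, 0, 1], "rot": [0, 0, 0], "grip": 6},
    {"dp": [0, 0, 0], "rot": [0, 0, 0], "grip": 6},
    {"dp": [0, 0, 0], "rot": [0, 0, 0], "grip": 6}
  ]
}}

```text
t: 19.05
tcp_pos: [0.654, 0.1207, 0.2054]
orientation: [-3.141, -0.003, 0.069]
ft_force: [-0.7, 0.4, -2.8]
grip_width: 0.011
```

```bash
python3 look.py k19
```

```text
[0.654  0.1207 0.2054] [-0.6736  0.391  -2.8074] [-0.0158 -0.0352 -0.0103] 0.01100678075259017 [-3.1412 -0.0028  0.069 ]
hook in tank [0.0008 0.1176 0.1562] grip [0.0006 0.0806 0.2012]
```

View pics/k19.png

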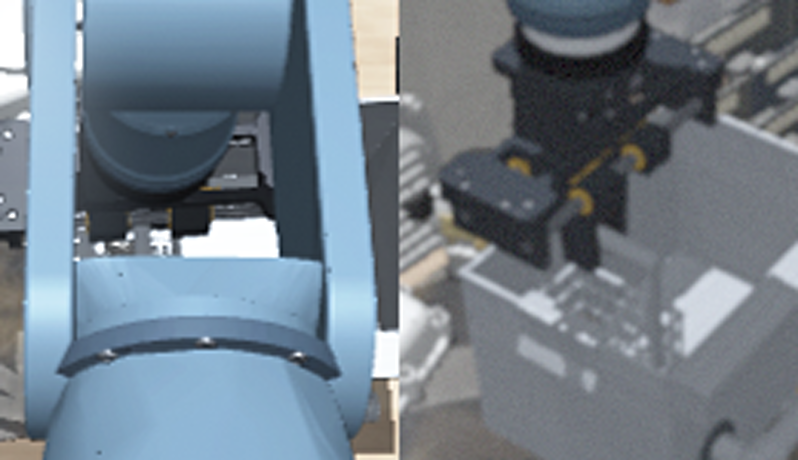

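Almost on the rim, with no contact yet. I'll lower until the load changes.

{"fn": "drive_tool", "kwargs": {
  "deltas": [
    {"dp": [0, 0, 1], "rot": [0, 0, 0], "grip": 6},
    {"dp": [0, 0, 0.5], "rot": [0, 0, 0], "grip": 6},
    {"dp": [0, 0, 0.5], "rot": [0, 0, 0], "grip": 6},
    {"dp": [0, 0, 0], "rot": [0, 0, 0], "grip": 6},
    {"dp": [0, 0, 0], "rot": [0, 0, 0], "grip": 6}
  ]
}}

```text
t: 19.57
tcp_pos: [0.6542, 0.1206, 0.204]
orientation: [-3.141, -0.004, 0.069]
ft_force: [-1.2, -0.9, 0.1]
grip_width: 0.0114
```

```bash
python3 look.py k20
```

```text
[0.6542 0.1206 0.204 ] [-1.2345 -0.95    0.0949] [-0.214   0.1875  0.0039] 0.011427238766454111 [-3.1415 -0.0036  0.069 ]
hook in tank [0.001  0.1174 0.1548] grip [0.0008 0.0804 0.1998]
```

{"fn": "drive_tool", "kwargs": {
  "deltas": [
    {"dp": [0, 0, 0], "rot": [0, 0, 0], "grip": 14},
    {"dp": [0, 0, 0], "rot": [0, 0, 0], "grip": 18},
    {"dp": [0, 0, 0], "rot": [0, 0, 0], "grip": 26},
    {"dp": [0, 0, 0], "rot": [0, 0, 0], "grip": 34},
    {"dp": [0, 0, 0], "rot": [0, 0, 0], "grip": 40},
    {"dp": [0, 0, 0], "rot": [0, 0, 0], "grip": 40},
    {"dp": [0, 0, 0], "rot": [0, 0, 0], "grip": 40}
  ]
}}

```text
t: 20.25
tcp_pos: [0.654, 0.1208, 0.2035]
orientation: [-3.141, -0.003, 0.069]
ft_force: [-0.0, 0.5, 0.1]
grip_width: 0.0399
```

```bash
python3 look.py k21
```

```text
[0.654  0.1208 0.2035] [-0.0176  0.5152  0.1491] [ 0.0751  0.0098 -0.0261] 0.03990502756424758 [-3.1412 -0.0031  0.0692]
hook in tank [0.0008 0.1177 0.1543] grip [0.0007 0.0806 0.1993]
```

View pics/k21.png

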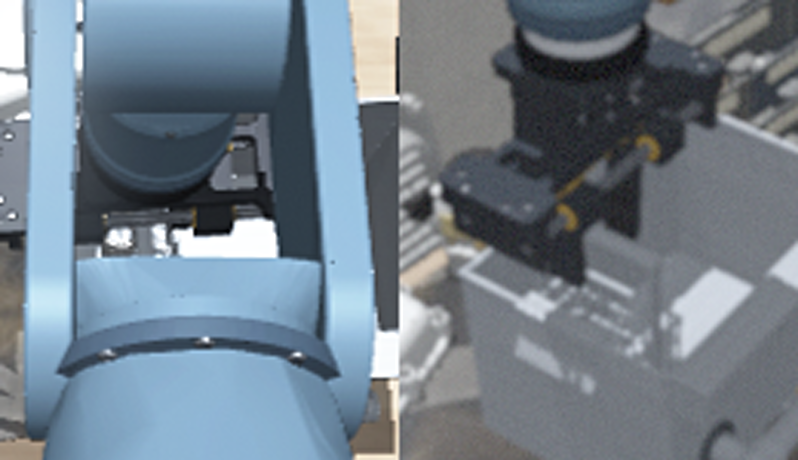

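Released and free. Next I'll lift straight up and clear.

{"fn": "drive_tool", "kwargs": {
  "deltas": [
    {"dp": [0, 0, -5], "rot": [0, 0, 0], "grip": 40},
    {"dp": [0, 0, -10], "rot": [0, 0, 0], "grip": 40},
    {"dp": [0, 0, -20], "rot": [0, 0, 0], "grip": 40},
    {"dp": [0, 0, -25], "rot": [0, 0, 0], "grip": 40},
    {"dp": [0, 0, -25], "rot": [0, 0, 0], "grip": 40},
    {"dp": [0, 0, -25], "rot": [0, 0, 0], "grip": 40},
    {"dp": [0, 0, -15], "rot": [0, 0, 0], "grip": 40},
    {"dp": [-25, -10, 0], "rot": [0, 0, 0], "grip": 40},
    {"dp": [-35, -15, 0], "rot": [0, 0, 0], "grip": 40},
    {"dp": [-35, -15, 0], "rot": [0, 0, 0], "grip": 40},
    {"dp": [-35, -15, 0], "rot": [0, 0, 0], "grip": 40},
    {"dp": [-35, -15, 0], "rot": [0, 0, 0], "grip": 40},
    {"dp": [-35, -15, 0], "rot": [0, 0, 0], "grip": 40},
    {"dp": [-20, -10, 0], "rot": [0, 0, 0], "grip": 40},
    {"dp": [0, 0, 0], "rot": [0, 0, 0], "grip": 40}
  ]
}}

```text
t: 21.6
tcp_pos: [0.4244, 0.2018, 0.3294]
orientation: [-3.14, -0.004, 0.072]
ft_force: [0.1, 1.1, 0.5]
grip_width: 0.0403
```

```bash
python3 - <<'E'
from h import *
from plant import cams
import cv2
c=cams.camera("top")["frame"][:,:,::-1].copy()
s=cams.camera("scene")["frame"][:,:,::-1].copy()
for n,im in (("top",c),("scene",s)):
    for P in ([-.044,.081,.205],[.044,.081,.205],[-.032,.118,.157],[.032,.118,.157]):
        q=proj(n,pose(TK,P))[0]; print(n,P,q.round(1))
cv2.imwrite("pics/k22.png",cv2.resize(np.hstack([c[80:260,315:445],s[60:240,230:400]]),None,fx=2.6,fy=2.6,interpolation=2))
cv2.imwrite("pics/z22.png",cv2.resize(s[60:180,225:345],None,fx=5,fy=5,interpolation=2))
E
```

```text
top [-0.044, 0.081, 0.205] [356.9 159. ]
top [0.044, 0.081, 0.205] [354.2 116.6]
top [-0.032, 0.118, 0.157] [337.7 160. ]
top [0.032, 0.118, 0.157] [336.1 130.8]
scene [-0.044, 0.081, 0.205] [302.  123.5]
scene [0.044, 0.081, 0.205] [265.6 105.9]
scene [-0.032, 0.118, 0.157] [286.1 150.6]
scene [0.032, 0.118, 0.157] [260.4 137.4]
```

View pics/k22.png

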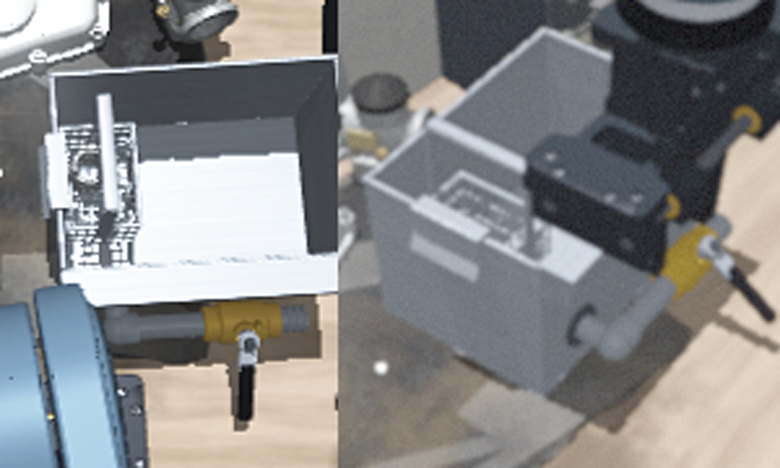

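View pics/z22.png

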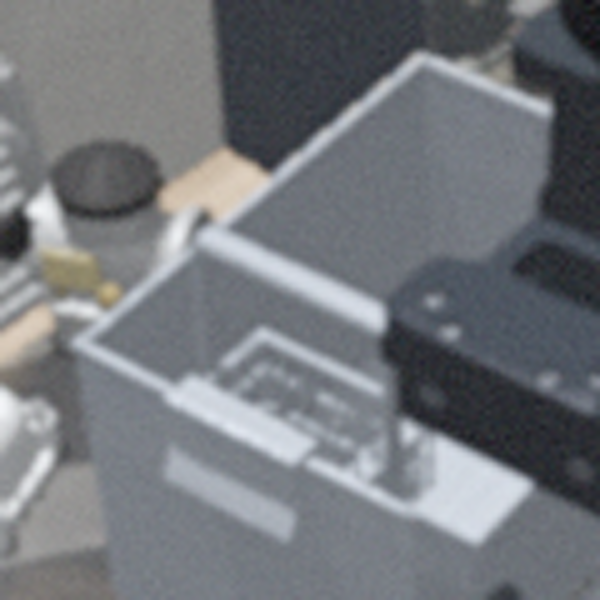

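```bash
python3 - <<'E'
from plant import r,get_obs,spot_in
print([(d["rect"],d["confidence"]) for d in spot_in("top","spring_center")][:2], get_obs()["ft_force"])
print(r.sign_off())
E
```

```text
[] [-0.14161401  0.39698015 -0.26876728]
the job is handed in; nothing more can be done
None
```

The valve is shut and the basket hangs on the tank's left wall with the spring still in it. I handed the job in at about 21.7 s of the 58 s; sign-off gave no verdict.

- **Valve:** I turned the handle with closed fingers behind it, tool tilted along the stem. It stopped against about 18 N at the predicted shut angle. The handle's end showed within about 2 px of the predicted shut position in both cameras.
- **Basket:** I gripped it by the bar, lifted it level and lowered it over the left rim. At contact the weight came off the wrist with the hook point at z 0.155 m, y 0.117 m and x 0.001 m in the tank's frame. These come from the tool position, not a direct sighting. After release, the top view puts the crossbar within about 1 px of where it should be, so I see no lean. The lip sits over the rim in both views.
- **Spring:** I could see it in the basket in the last top picture. The trained network did not report it there, so this rests on my own look at the picture.
- **Disagreement:** my first camera fit put the tank about 2 mm too far to the right. I corrected this from where the valve stopped and a picture overlay before placing the basket, and it went in without touching the sides.
- **Gripper:** it was well clear of everything at hand-in, with wrist force under 0.5 N.

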